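# Tighten the lunch carrier's clamp screws by counted quarter turns

### The job

Snug down the lid of the steel lunch carrier with the orange-handled socket key: turn the red screw one quarter turn clockwise, then the yellow one two quarter turns, then the blue one one quarter turn, in that order and no further. Fit the key over each sprung screw head by feel, pressing gently (never more than 25 N on a screw or the carrier), and leave the other things on the bench alone. Finally stand the key upright on the cork coaster again and let go.

Things in the scene. Friction and masses are not known exactly. Their poses are not given: they have to be found in the camera images.
- carrier: Round steel lunch carrier, 196 mm across, fixed; origin at the centre of its underside. On its lid (60 mm up) a dark frame of three arms, like wheel spokes, ends in coloured discs (42 mm across, tops 66 mm up) 70 mm from the centre: red on the carrier's +x axis, then clockwise from above yellow and blue, 120 degrees apart. Middle hub: 38 mm across, top 70 mm up.
- red_axis (a point): Point on the red screw's upright axis, at the top of its disc; axes as the carrier's. Above it is a brass head, 16 mm square and 12 mm tall, with a steel cone (17 mm down to 10 mm across, 7 mm tall) on top. The cone's tip is 21 to 39 mm above this point; the flats are turned by up to 30 degrees from the carrier's axes: both differ from screw to screw and are not measured, find them by feel.
- red_screw (a joint): Turn of the red screw since the start, rad: 0 at the start, growing clockwise seen from above (tightening); a quarter turn is 1.57. Friction about 0.08 N m; it stays where it is left.
- yellow_axis (a point): Point on the yellow screw's upright axis, at the top of its disc; axes as the carrier's. Same head as the red one. Every head is sprung: it sinks under load (2 N to start, then 2 N per mm, stop at 7 mm) and gives up to 5 mm sideways (0.4 N per mm), so its cone centres it in a socket; the square then rests on the rim, 7 mm below the tip, and jumps up when the lightly pressed key is turned and flats line up.
- yellow_screw (a joint): Turn of the yellow screw since the start, rad: 0 at the start, growing clockwise seen from above (tightening); a quarter turn is 1.57. Friction about 0.08 N m; it stays where it is left.
- blue_axis (a point): Point on the blue screw's upright axis, at the top of its disc; axes as the carrier's. Same sprung head as red and yellow (cone tip 21 to 39 mm above this point). More than 25 N on a screw or on the carrier itself does damage. The heads stand on round posts 28 mm across, 3 mm below a fully fitted key. Screws are turned with the key only, not touched by the fingers.
- blue_screw (a joint): Turn of the blue screw since the start, rad: 0 at the start, growing clockwise seen from above (tightening); a quarter turn is 1.57. Friction about 0.08 N m; it stays where it is left.
- key_grip (a point): Centre of the grip of the loose socket key (about 0.13 kg, 82 mm tall, standing on the coaster at the start): an upright orange bar 20 x 20 mm from 22 to 82 mm above the key's foot; this point is 54 mm above the foot. Its x and y axes are square to the bar's faces.
- key: The same key; origin at the centre of the underside of its foot, z up along the bar. The steel foot, 27 x 27 mm and 22 mm tall, has a socket open below, 18 x 18 mm and 16 mm deep, its sides parallel to the bar's faces. Fully on, a head's tip meets the socket's floor; about 1 mm to spare all round, 8 degrees of play either way.
- coaster: Flat round cork coaster, 96 mm across and 6 mm thick, fixed to the bench; origin at the centre of its underside.
- sauce_bottle: Green capped empty sauce bottle, 54 mm across, 170 mm tall; bystander to be left alone; origin at the centre of its underside.
- chopstick_holder: Bamboo chopstick holder with chopsticks, 72 mm across, about 215 mm tall; bystander to be left alone; origin at the centre of its underside.
- ice_pack: Flat blue ice pack, 100 x 160 x 22 mm; bystander to be left alone; origin at the centre of its underside.
- mug: White mug, 80 mm across, 90 mm tall; bystander to be left alone; origin at the centre of its underside.
- bowl: Blue bowl, 120 mm across, 50 mm tall; bystander to be left alone; origin at the centre of its underside.
- spice_jar: Amber spice jar, 44 mm across, 70 mm tall; bystander to be left alone; origin at the centre of its underside.
Things that resemble listed ones, but are neither listed nor needed, are in the scene too. Of the things that look like the coaster, take the one that is nearest to the robot's base at the start.

How it is judged:
By the outcome, as a careful person would: the job done as asked, in the order asked, and still so for the second after the job is handed in, with the robot touching nothing.
It also fails if it takes over 72 s, if anything falls off the work surface, if the arm or the gripper's body presses on something with over 40 N, if the wrist force passes 120 N, or if a joint passes its speed limit or range.

### The arm

A 6-joint arm with a two-finger parallel gripper is mounted at the origin on the work surface. World frame = base frame: x ahead of the robot, y to its left, z up, the work surface at z = 0. Lengths are in m, angles in rad, forces in N, time in s.
With the tool pointing down it reaches from about 0.35 to 0.775 m from the base axis. Payload 5.5 kg.
Tool frame: the origin (TCP) lies midway between the tips of the shut fingers; the grasp point (between the pads) lies grasp_offset behind it (grasp_offset is the distance from the TCP to the grasp point, in m); z points along the fingers, y is the line along which they close (so a half turn about z gives the same grasp; the last joint's range is limited). The gripper opens to 85 mm and grips with 20 to 120 N. Pads are 22 mm wide; open, the fingers measure 114 mm over their backs; the gripper's body (76 mm by 85 mm) begins 54 mm behind the grasp point. The pads swing forward as they close: fully open they stand 13 mm farther back than shut.
Start: joints at [1.073, 0.313, 0.046, 1.304, 0, 1.431], TCP at [0.201, 0.539, 0.231] pointing down, gripper open.
Joint ranges: [-2.76, 2.76], [-0.86, 1.69], [-1.03, 1.26], [-2.2, 2.34], [-1.47, 1.5], [-3.14, 3.14]. Speed limits (rad/s): [2.57, 2.57, 3.14, 3.14, 3.14, 3.14].

### API

Orientations are given as a unit quaternion [w, x, y, z].
In Python, from workcell import * gives the robot as it stands.
- The arm moves only by the tool step_arm, never from a script. Its argument "deltas" is a list of rows, each a list of 7 numbers: the shift along the world's x, y, z in mm, then the turn, a rotation vector about the world's x, y, z in degrees, then the gripper's target within -1 to 1 (fully open at 1, half-way at 0, shut at -1). A call has 1 to 5 rows; each row shifts and turns the commanded pose from where the row before left it; what a row does not reach is not made up. A row lasts 1/10 s, in which the tool goes at most 50 mm and 8.59 degrees, less where a joint would pass 70% of its speed; a pose out of reach is approached as far as the arm can. A call is refused whole if a number of a shift passes 50 or a number of a turn 8.59, either way. A call with a gripper value outside its range is refused whole. The fingers move at their own pace and stop on an object; "newtons" is the grip in N (left out, the last holds). Time passes only in rows, so rows that do not move let the fingers close. It gives the time, the measured TCP pose, the force, the opening and the grip force at its end, in the units of the state.
- get_state(): the state, without advancing time (a new reading comes with each control period).
- read_camera(name): name is "side" or "top" or "wrist"; returns a dict with "image" (384x512x3 uint8, red, green, blue), "z_map" (384x512 float32, m along the optical axis (not along the pixel's ray), 0 where there is no reading), "K" (3x3 intrinsics, pixels), "dist_coeffs" ([k1, k2, p1, p2, k3] as OpenCV has them; the pictures are not rectified), "world_from_camera" (4x4, takes a point from camera to world coordinates). Camera axes: x right, y down, z forward; pixel columns grow to the right and rows downward; lengths in m; the calibration is good to about 2 mm. A picture is of the moment at which its call begins.
- hand_in(): hands the job in; it is judged then, once.
The state is a dict: "clock": time; "joint_pos": joint angles; "qvel": joint speeds; "tau": joint torques, N m; "tcp_pos": TCP position; "orientation": TCP orientation; "wrist_force": force on the tool from outside, world axes, zero at the start; "ft_torque": the same for the moment, N m; "finger_gap": finger opening in m; "grip_force": force on a finger pad.
Only numpy, scipy, OpenCV 4.12 (cv2) and the standard library are available. Lean on these libraries where they do the work, as an engineer would, in place of code of your own. Each camera call takes 0.05 s, during which the arm holds its last target. There are 200 camera calls.

## Working session

There is one attempt and no reset: what is moved stays moved. The work goes in short steps, Python scripts to look and compute and a tool call to move; the robot and the scene stay as the last step left them, time stands still between calls to the robot, and variables do not carry over. Pictures are saved under pics/ and viewed, at most 10 in all, crops included, and the job is handed in when it is done.

Besides the shell and the picture viewer there is one more tool, called in YAML: its name, and indented under it one key for each argument. step_arm: Moves the arm, as the interface text tells. Its arguments: {"type":"object","properties":{"deltas":{"type":"array","items":{"type":"array","items":{"type":"number"}}},"newtons":{"type":"number"}},"required":["deltas"]}

```bash
mkdir -p pics; ls; cat > h.py <<'E'
from workcell import *
import numpy as np, cv2, pickle
def snap(n,f):
    c=read_camera(n); pickle.dump(c,open(f'pics/{f}.pkl','wb')); cv2.imwrite(f'pics/{f}.png',c['image'][...,::-1]); return c
def load(f): return pickle.load(open(f'pics/{f}.pkl','rb'))
def ray(c,uv):
    p=cv2.undistortPoints(np.array(uv,float).reshape(-1,1,2),c['K'],np.array(c['dist_coeffs'],float)).reshape(-1,2)
    d=np.c_[p,np.ones(len(p))]; T=c['world_from_camera']
    return T[:3,3], d@T[:3,:3].T
def onplane(c,uv,z):
    o,d=ray(c,uv); return o+d*((z-o[2])/d[:,2])[:,None]
def depthpt(c,uv):
    o,d=ray(c,uv); z=np.array([c['z_map'][int(round(v)),int(round(u))] for u,v in uv]); return o+d*z[:,None]
def tri(c1,a,c2,b):
    o1,d1=ray(c1,[a]);o2,d2=ray(c2,[b]);d1=d1[0];d2=d2[0]
    s=np.linalg.lstsq(np.c_[d1,-d2],o2-o1,rcond=None)[0]
    p,q=o1+s[0]*d1,o2+s[1]*d2
    return (p+q)/2,np.linalg.norm(p-q)
E
python3 - <<'E'
from h import *
a=snap('top','top0')['image'];b=snap('side','side0')['image'];c=snap('wrist','w0')
cv2.imwrite('pics/a.png',a[...,::-1]);print(get_state())
print(load('top0')['world_from_camera'],load('side0')['world_from_camera'],load('top0')['K'])
E
```

```text
pics
{'clock': 0.15, 'joint_pos': array([ 1.07339407e+00,  3.13871089e-01,  4.52308912e-02,  1.30358382e+00,
       -7.34345179e-06,  1.43120634e+00]), 'qvel': array([ 1.14207511e-03, -2.33078548e-03,  4.12168618e-03, -8.64582920e-05,
        4.64526705e-04, -1.77003241e-03]), 'tau': array([ 2.30016994e-03, -4.81066990e+01,  2.98815483e+01,  1.39425372e-02,
       -1.22984511e-04,  4.82381154e-06]), 'tcp_pos': array([0.20120238, 0.53824292, 0.23058543]), 'orientation': array([-2.20046125e-04,  1.77953224e-01,  9.84038689e-01, -6.79095811e-04]), 'wrist_force': array([0.38844284, 0.70414791, 0.44212941]), 'ft_torque': array([-0.02428886,  0.03345538, -0.00497453]), 'grip_force': 0.0, 'finger_gap': 0.08557816802420212}
[[ 0.02740715 -0.99811034  0.05499635  0.49708716]
 [-0.99957676 -0.02682748  0.01125103  0.03320391]
 [-0.00975436 -0.05528143 -0.99842316  1.11990295]
 [ 0.          0.          0.          1.        ]] [[ 0.72837077 -0.36341338  0.58086723 -0.29139985]
 [-0.68515938 -0.39337568  0.61303523 -0.86301249]
 [ 0.00571384 -0.84450358 -0.53551943  0.85542873]
 [ 0.          0.          0.          1.        ]] [[352.6178751    0.         258.92411105]
 [  0.         352.6178751  185.78215614]
 [  0.           0.           1.        ]]
```

View pics/top0.png

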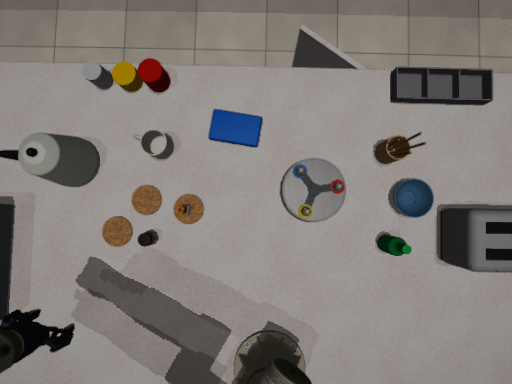

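View pics/side0.png

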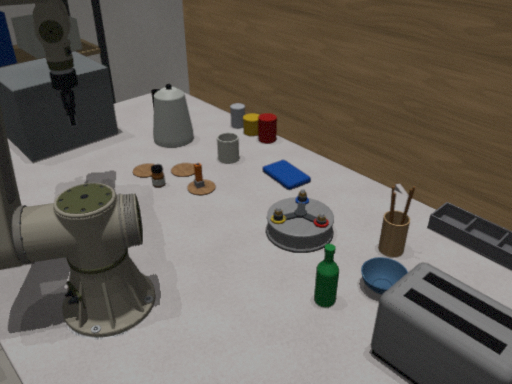

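The top view shows the carrier at (314,190), with the red disc at (337,186), yellow at (306,211) and blue at (300,171). The key stands on the coaster at (188,208), and the other coasters are at (147,199) and (117,231). In the side view the key is at (198,176) and the carrier at (300,222).

```bash
python3 - <<'E'
from h import *
t=load('top0');s=load('side0')
def blobs(c,lo,hi,roi,mn=8):
    h=cv2.cvtColor(c['image'],cv2.COLOR_RGB2HSV);m=cv2.inRange(h,lo,hi);r=np.zeros_like(m);x0,y0,x1,y1=roi;r[y0:y1,x0:x1]=m[y0:y1,x0:x1]
    n,l,st,ce=cv2.connectedComponentsWithStats(r);return [(ce[i].round(1),st[i]) for i in range(1,n) if st[i][4]>=mn]
roi=(275,150,355,230)
for n,lo,hi in [('red',(0,130,60),(8,255,255)),('red2',(172,130,60),(180,255,255)),('yel',(24,120,80),(34,255,255)),('blue',(105,120,60),(125,255,255))]:
    for ce,st in blobs(t,lo,hi,roi):
        print(n,ce,st,onplane(t,[ce],.066).round(4)[0], depthpt(t,[ce]).round(4)[0])
print('coasters')
for ce,st in blobs(t,(8,80,80),(22,255,255),(95,180,210,250),100): print(ce,st,onplane(t,[ce],.006).round(4)[0],depthpt(t,[ce]).round(4)[0])
# key: points by depth
def cloud(c):
    v,u=np.mgrid[0:384,0:512];uv=np.c_[u.ravel(),v.ravel()];o,d=ray(c,uv);P=o+d*c['z_map'].ravel()[:,None].astype(float);P[c['z_map'].ravel()==0]=np.nan;return P.reshape(384,512,3)
for n,c in(('top',t),('side',s)):
    P=cloud(c);np.save(f'pics/{n}_P.npy',P)
    cx,cy=onplane(t,[(188,208)],.006)[0][:2]
    m=(np.hypot(P[...,0]-cx,P[...,1]-cy)<.05)&(P[...,2]>.02)
    q=P[m];print(n,'key',m.sum(),q.mean(0).round(4),q.max(0).round(4),q.min(0).round(4),'top',q[q[:,2]>.075].mean(0).round(4), (q[:,2]>.075).sum())
    cc=onplane(t,[(314,190)],.06)[0][:2]
    m=(np.hypot(P[...,0]-cc[0],P[...,1]-cc[1])<.095)&(P[...,2]>.076);print('heads',n,[ (P[m][k].round(4),np.argwhere(m)[k]) for k in range(0,m.sum(),max(1,m.sum()//12))])
ims=[cv2.resize(t['image'][150:230,275:355],(560,560),interpolation=2),cv2.resize(t['image'][190:230,170:210],(240,240),interpolation=2)]
W=np.zeros((600,800,3),np.uint8);W[:560,:560]=ims[0];W[:240,560:]=ims[1];W[240:560,560:]=cv2.resize(s['image'][155:200,180:220],(240,320),interpolation=2)
cv2.imwrite('pics/crop1.png',W[...,::-1])
E
```

```text
red [337.  186.1] [330 180  15  13  75] [ 0.5605 -0.1883  0.066 ] [ 0.5589 -0.1829  0.0916]
yel [304.9 210.8] [299 204  14  14  85] [ 0.4842 -0.0939  0.066 ] [ 0.4846 -0.0899  0.0989]
blue [298.4 170.4] [293 165  14  13  55] [ 0.6045 -0.072   0.066 ] [ 0.601  -0.0686  0.1002]
coasters
[146.1 199.4] [132 185  30  30 697] [0.5056 0.4024 0.006 ] [0.5056 0.4018 0.0077]
[188.5 208.6] [174 194  30  30 613] [0.4803 0.2663 0.006 ] [0.4805 0.2628 0.0226]
[116.6 231. ] [102 217  30  30 703] [0.4031 0.4919 0.006 ] [0.4028 0.4936 0.0019]
top key 98 [0.4796 0.2723 0.0628] [0.4942 0.2883 0.0935] [0.4637 0.2628 0.0226] top [0.4787 0.2747 0.0875] 47
heads top [(array([ 0.616 , -0.069 ,  0.0811]), array([166, 298])), (array([ 0.6083, -0.0703,  0.0983]), array([168, 299])), (array([ 0.6074, -0.0868,  0.0821]), array([169, 304])), (array([ 0.5996, -0.0734,  0.0985]), array([171, 300])), (array([ 0.5952, -0.0666,  0.0805]), array([173, 297])), (array([ 0.5681, -0.1831,  0.09  ]), array([183, 337])), (array([ 0.5627, -0.1954,  0.0876]), array([185, 341])), (array([ 0.554 , -0.1799,  0.0779]), array([188,
[... 458 characters left out ...]
ay([189, 301])), (array([ 0.5972, -0.0802,  0.0969]), array([192, 302])), (array([ 0.6029, -0.0835,  0.089 ]), array([194, 304])), (array([ 0.5988, -0.0875,  0.0857]), array([196, 304])), (array([ 0.5984, -0.0923,  0.0811]), array([198, 305])), (array([ 0.5598, -0.1244,  0.0763]), array([209, 304])), (array([ 0.4799, -0.0833,  0.0828]), array([212, 274])), (array([ 0.4917, -0.1031,  0.084 ]), array([213, 282])), (array([ 0.5585, -0.192 ,  0.0946]), array([214, 322])), (array([ 0.5673, -0.1924,  0.0871]), array([215, 324])), (array([ 0.4679, -0.0997,  0.08  ]), array([217, 275])), (array([ 0.5535, -0.1796,  0.0769]), array([218, 317])), (array([ 0.5446, -0.1946,  0.079 ]), array([221, 319]))]
```

View pics/crop1.png

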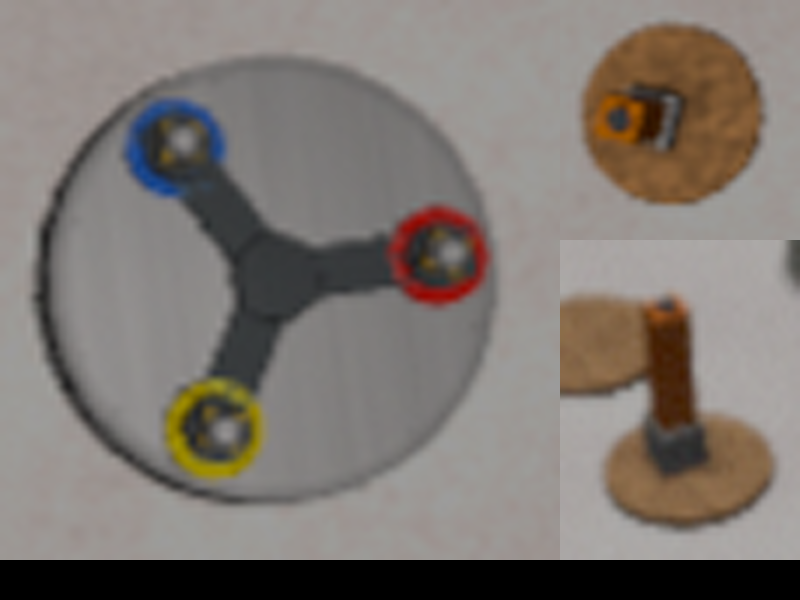

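The crop shows the key upright, with its bar top at about the left of the coaster centre because of parallax. The foot is turned roughly 10° in the image. The brass heads and steel cones stand inside their coloured discs.

step_arm:
  deltas:
    - [34,-33,0,0,0,0,1]
    - [34,-33,0,0,0,0,1]
    - [34,-33,0,0,0,0,1]
    - [34,-33,0,0,0,0,1]
    - [34,-33,0,0,0,0,1]

```text
clock: 0.65
tcp_pos: [0.3723, 0.3721, 0.2312]
orientation: [-0.0, 0.178, 0.984, -0.0]
wrist_force: [-0.2, -0.0, 0.0]
finger_gap: 0.0848
grip_force: 0.0
```

step_arm:
  deltas:
    - [34,-33,0,0,0,0,1]
    - [34,-33,0,0,0,0,1]
    - [30,-33,10,0,0,0,1]
    - [0,0,0,0,0,0,1]
    - [0,0,0,0,0,0,1]

```text
clock: 1.15
tcp_pos: [0.4699, 0.2737, 0.2411]
orientation: [-0.0, 0.179, 0.984, 0.0]
wrist_force: [-0.8, 1.0, -0.1]
finger_gap: 0.0852
grip_force: 0.0
```

```bash
python3 - <<'E'
from h import *
c=snap('wrist','w1');s=get_state();print(s['clock'],s['tcp_pos'],s['orientation'],s['joint_pos'],s['wrist_force']);print(c['world_from_camera'].round(3),c['K'][0,0])
E
```

```text
1.2 [0.46906986 0.27448409 0.24094076] [-5.13146530e-04  1.78364079e-01  9.83964426e-01 -3.22277302e-05] [ 3.81429987e-01  2.49870426e-01 -1.60190640e-02  1.30581024e+00
  4.91223414e-04  7.40077050e-01] [ 0.15590841 -0.36359409 -0.23375427]
[[ 0.353  0.886  0.302  0.392]
 [ 0.936 -0.334 -0.114  0.304]
 [ 0.     0.323 -0.947  0.383]
 [ 0.     0.     0.     1.   ]] 273.4038478345162
```

View pics/w1.png

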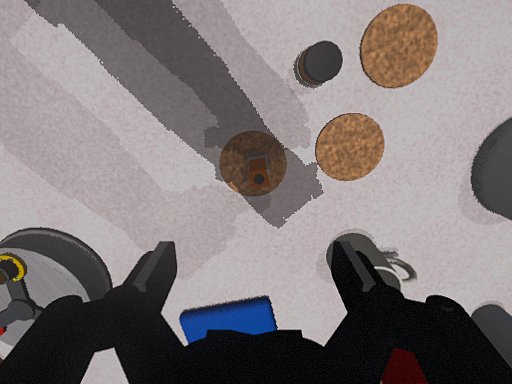

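The wrist view shows the key on its coaster at about (257,165), with the dark-dotted bar top at (259,180). The carrier is at lower left.

```bash
python3 - <<'E'
from h import *
t=load('top0');w=load('w1');s=load('side0')
print(tri(t,(180.,209.7),w,(259,180)))
print(onplane(t,[(180.,209.7)],.088),onplane(w,[(259,180)],.088))
# cloud wrist
v,u=np.mgrid[120:215,210:310];uv=np.c_[u.ravel(),v.ravel()];z=w['z_map'][120:215,210:310].ravel().astype(float)
o,d=ray(w,uv);P=o+d*z[:,None]
for lo,hi in((.08,.1),(.03,.08),(.018,.032)):
    m=(P[:,2]>lo)&(P[:,2]<hi);q=P[m];print(lo,m.sum(),q.mean(0).round(4),cv2.minAreaRect((q[:,:2]*1000).astype(np.float32)))
W=np.hstack([cv2.resize(w['image'][140:200,225:300],(750,600),interpolation=2)])
h=cv2.cvtColor(w['image'],cv2.COLOR_RGB2HSV)
cv2.imwrite('pics/crop2.png',np.clip(W[...,::-1]*1.8,0,255).astype(np.uint8))
# coaster center by ellipse
m=cv2.inRange(h,(5,90,30),(22,255,255));n,l,st,ce=cv2.connectedComponentsWithStats(m)
for i in range(1,n):
    if st[i,4]>300: print(st[i],ce[i],onplane(w,[ce[i]],.006))
E
```

```text
(array([0.47901605, 0.27610912, 0.08557321]), np.float64(0.004216980084794691))
[[0.47757811 0.27401084 0.088     ]] [[0.47987523 0.27775936 0.088     ]]
0.08 329 [0.4773 0.2779 0.0875] ((478.34423828125, 277.6571044921875), (19.87427520751953, 20.55282974243164), 78.7288589477539)
0.03 160 [0.4686 0.2797 0.0567] ((468.6156311035156, 279.5322265625), (19.940853118896484, 0.8615939617156982), 78.23085021972656)
0.018 145 [0.4713 0.2814 0.0265] ((477.582763671875, 277.7013854980469), (26.94428062438965, 26.016157150268555), 78.24392700195312)
[ 360    4   77   84 4993] [398.39975966  45.45003004] [[0.40112659 0.49356079 0.006     ]]
[ 316  113   68   68 3607] [349.49598004 146.5594677 ] [[0.50308621 0.40477015 0.006     ]]
[ 220  131   66   65 2962] [252.24577988 163.54962863] [[0.47811081 0.26986203 0.006     ]]
```

View pics/crop2.png

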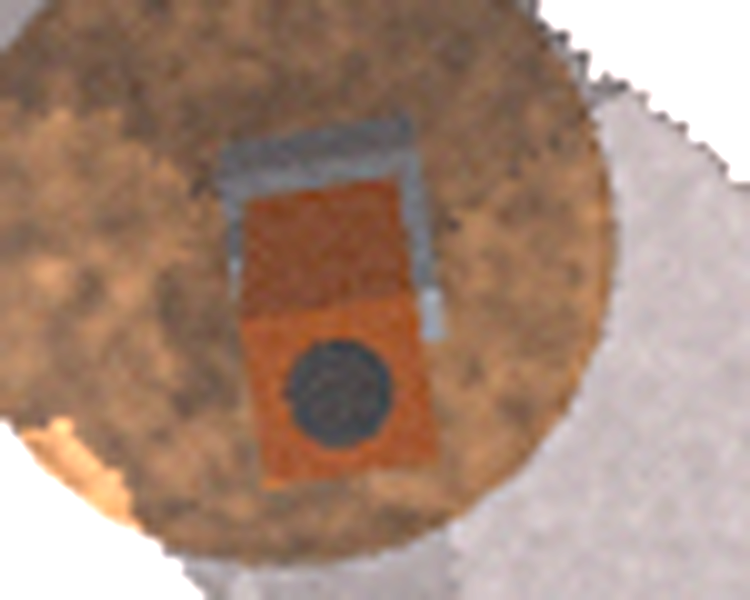

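The crop shows the square orange bar top with its dark dot, tilted about 10° in the image and standing centred over the steel foot. The key is at about (0.4785, 0.277), with its axis at 78.4°.

```bash
python3 - <<'E'
from h import *
import workcell
print([n for n in dir(workcell) if not n.startswith('__')]); print(globals().get('grasp_offset'))
t=load('top0');s=load('side0');w=load('w1')
# heads: bright steel cone tips in top / side via depth clusters
Pt=np.load('pics/top_P.npy');Ps=np.load('pics/side_P.npy')
for n,c in(('red',(.5605,-.1883)),('yel',(.4842,-.0939)),('blue',(.6045,-.072))):
    for k,P in(('t',Pt),('s',Ps)):
        m=np.hypot(P[...,0]-c[0],P[...,1]-c[1])<.02
        q=P[m&(P[...,2]>.07)];q=q[np.argsort(-q[:,2])];print(n,k,len(q),q[:6].mean(0).round(4),q[:6,2].round(4))
E
```

```text
['MotionError', 'get_state', 'grasp_offset', 'hand_in', 'read_camera']
0.0187
red t 72 [ 0.5607 -0.1864  0.0934] [0.0943 0.0938 0.0937 0.0936 0.0935 0.0916]
red s 84 [ 0.5566 -0.1906  0.0948] [0.0958 0.0956 0.0948 0.0946 0.0944 0.0935]
yel t 74 [ 0.4852 -0.0946  0.1018] [0.1037 0.1017 0.1016 0.1014 0.1013 0.1009]
yel s 108 [ 0.4831 -0.0974  0.1021] [0.1028 0.1024 0.1024 0.1019 0.1019 0.1012]
blue t 77 [ 0.6032 -0.0735  0.1012] [0.1038 0.1015 0.1006 0.1005 0.1003 0.1003]
blue s 88 [ 0.6008 -0.0765  0.1024] [0.1038 0.1034 0.1021 0.1018 0.1016 0.1015]
```

step_arm:
  deltas:
    - [9,2,-40,0,0,4.5,1]
    - [0,0,-40,0,0,4.4,1]
    - [0,0,-30,0,0,0,1]
    - [0,0,0,0,0,0,1]

```text
clock: 1.6
tcp_pos: [0.4736, 0.2766, 0.1268]
orientation: [-0.004, 0.1, 0.995, -0.002]
wrist_force: [-0.5, 0.7, 0.2]
finger_gap: 0.0853
grip_force: 0.0
```

step_arm:
  deltas:
    - [5,0.5,-35,0,0,0,1]
    - [0,0,-25,0,0,0,1]
    - [0,0,-10,0,0,0,1]
    - [0,0,0,0,0,0,1]

```text
clock: 2.0
tcp_pos: [0.4823, 0.2777, 0.0612]
orientation: [-0.001, 0.1, 0.995, -0.0]
wrist_force: [-0.0, -0.3, -0.4]
finger_gap: 0.0853
grip_force: 0.0
```

```bash
python3 - <<'E'
from h import *
s=get_state();print(s['tcp_pos'],s['orientation'],s['wrist_force']);c=snap('wrist','w2')
E
```

```text
[0.48234723 0.27765752 0.06122449] [-7.74590106e-04  1.00408037e-01  9.94945996e-01 -3.00373034e-04] [-0.03424705 -0.27392815 -0.36625092]
```

View pics/w2.png

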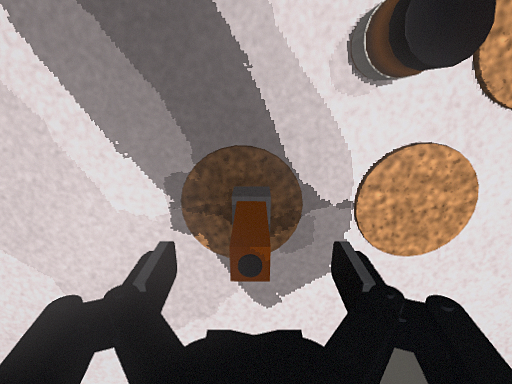

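The wrist view shows the bar squarely aligned between the open pads, with its top dot at (250,265) and the finger tips at about x=170 and x=337.

```bash
python3 - <<'E'
from h import *
c=load('w2');print(onplane(c,[(250,265)],.088),depthpt(c,[(250,275)]))
v,u=np.mgrid[170:290,200:300];uv=np.c_[u.ravel(),v.ravel()];z=c['z_map'][170:290,200:300].ravel().astype(float)
o,d=ray(c,uv);P=o+d*z[:,None]
m=(P[:,2]>.08)&(P[:,2]<.1);q=P[m];print(m.sum(),q.mean(0).round(4),cv2.minAreaRect((q[:,:2]*1000).astype(np.float32)))
E
```

```text
[[0.4783816  0.27795512 0.088     ]] [[0.48339116 0.27692292 0.08899813]]
1694 [0.4763 0.2781 0.0871] ((478.3715515136719, 277.6331481933594), (20.047555923461914, 21.4868221282959), 77.96566009521484)
```

step_arm:
  deltas:
    - [-4,0,-14,0,0,0,1]
    - [0,0,0,0,0,-0.3,1]
    - [0,0,0,0,0,0,-1]
    - [0,0,0,0,0,0,-1]
    - [0,0,0,0,0,0,-1]
  newtons: 70

```text
clock: 2.55
tcp_pos: [0.4802, 0.2774, 0.0484]
orientation: [0.001, 0.104, 0.995, 0.0]
wrist_force: [0.3, 0.7, 0.6]
finger_gap: 0.0441
grip_force: 0.0
```

step_arm:
  deltas:
    - [0,0,0,0,0,0,-1]
    - [0,0,0,0,0,0,-1]
    - [0,0,0,0,0,0,-1]
    - [0,0,0,0,0,0,-1]

```text
clock: 2.95
tcp_pos: [0.4798, 0.2772, 0.0478]
orientation: [0.0, 0.104, 0.995, 0.0]
wrist_force: [0.5, -0.4, 3.4]
finger_gap: 0.0192
grip_force: 68.4
```

step_arm:
  deltas:
    - [0,0,25,0,0,0,-1]
    - [0,0,45,0,0,0,-1]
    - [4,-15,40,0,0,0,-1]
    - [12,-40,10,0,0,0,-1]
    - [12,-40,0,0,0,0,-1]

```text
clock: 3.45
tcp_pos: [0.5089, 0.1821, 0.1697]
orientation: [0.002, 0.102, 0.995, 0.001]
wrist_force: [0.1, -0.2, -2.5]
finger_gap: 0.019
grip_force: 68.7
```

step_arm:
  deltas:
    - [12,-40,0,0,0,0,-1]
    - [12,-40,0,0,0,0,-1]
    - [12,-40,0,0,0,0,-1]
    - [12,-40,0,0,0,0,-1]
    - [12,-40,0,0,0,0,-1]

```text
clock: 3.95
tcp_pos: [0.5671, -0.0195, 0.1666]
orientation: [-0.001, 0.104, 0.995, 0.0]
wrist_force: [1.5, 0.5, -1.3]
finger_gap: 0.0192
grip_force: 68.7
```

step_arm:
  deltas:
    - [12,-40,0,0,0,0,-1]
    - [12,-40,0,0,0,0,-1]
    - [8,-30,0,0,0,0,-1]
    - [0,0,0,0,0,0,-1]
    - [0,0,0,0,0,0,-1]

```text
clock: 4.45
tcp_pos: [0.5987, -0.1284, 0.1662]
orientation: [-0.001, 0.105, 0.995, 0.001]
wrist_force: [0.0, 1.1, -1.6]
finger_gap: 0.0193
grip_force: 68.6
```

```bash
python3 - <<'E'
from h import *
c=snap('wrist','w3');s=get_state();print(s['clock'],s['tcp_pos'],s['orientation'],s['joint_pos'],s['wrist_force'],s['ft_torque'])
E
```

```text
4.5 [ 0.59860877 -0.12740488  0.16644678] [-1.03392157e-03  1.03802734e-01  9.94597239e-01  5.05746685e-04] [-3.41042573e-01  4.10907661e-01  2.80742412e-02  1.19021046e+00
  4.97596796e-04 -1.33062881e-01] [ 0.61697268  0.65220308 -1.05916282] [-0.01957701  0.03780686 -0.01984091]
```

View pics/w3.png

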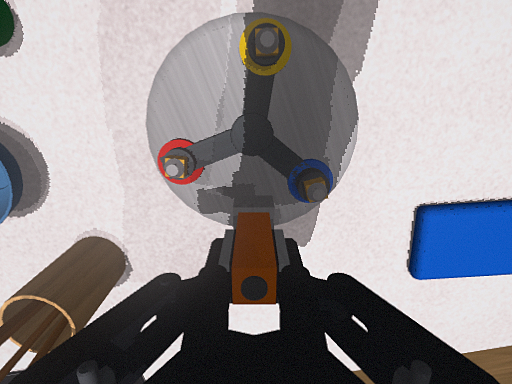

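The wrist view shows yellow's disc at (265,45), red's at (180,163) and blue's at (311,182), each with a visible square brass head and cone. The held key is at (254,255).

```bash
cat >> h.py <<'E'
def heads(c,zc=None,key=None):
    h=cv2.cvtColor(c['image'],cv2.COLOR_RGB2HSV);v,u=np.mgrid[0:384,0:512];uv=np.c_[u.ravel(),v.ravel()];o,d=ray(c,uv)
    P=(o+d*c['z_map'].ravel().astype(float)[:,None]).reshape(384,512,3)
    out={}
    for n,rs in dict(red=[((0,130,40),(8,255,255)),((172,130,40),(180,255,255))],yellow=[((22,140,40),(34,255,255))],blue=[((105,130,40),(125,255,255))]).items():
        m=sum(cv2.inRange(h,*r) for r in rs)
        m[(P[...,2]<.055)|(P[...,2]>.075)]=0
        m=cv2.morphologyEx(m,cv2.MORPH_CLOSE,np.ones((3,3)))
        k=max(cv2.findContours(m,cv2.RETR_EXTERNAL,cv2.CHAIN_APPROX_NONE)[0],key=cv2.contourArea)
        pts=onplane(c,cv2.convexHull(k).reshape(-1,2),.066);ci=cv2.minEnclosingCircle((pts[:,:2]*1000).astype(np.float32))
        cen=np.array(ci[0])
        w=np.hypot(P[...,0]*1000-cen[0],P[...,1]*1000-cen[1])<17
        q=P[w];tz=np.sort(q[:,2])[-8:].mean()
        hd=q[(q[:,2]>tz-.017)]
        r=cv2.minAreaRect((hd[:,:2]*1000).astype(np.float32))
        tp=q[q[:,2]>tz-.002].mean(0)
        print(n,'disc',cen.round(1),round(ci[1],1),'tip',(tp*1000).round(1),'ztop',round(tz*1000,1),'rect',np.round(r[0],1),np.round(r[1],1),round(r[2],1))
        out[n]=(cen,tp,r)
    return out
E
python3 - <<'E'
from h import *
c=load('w3');o=heads(c)
C=np.mean([o[k][0] for k in o],0);print('C',C)
for k,a in (('red',0),('yellow',-120),('blue',120)):
    d=o[k][0]-C;print(k,np.hypot(*d),(np.degrees(np.arctan2(d[1],d[0]))-a+180)%360-180)
I=c['image'];W=np.hstack([cv2.resize(I[y-24:y+24,x-24:x+24],(260,260),interpolation=2) for x,y in((178,164),(266,42),(313,185))])
cv2.imwrite('pics/crop3.png',W[...,::-1])
print(onplane(c,[(254,288)],.1664-.0418+.082),depthpt(c,[(254,290)]))
E
```

```text
red disc [ 559.9 -186.5] 21.3 tip [ 573.5 -181.8  258. ] ztop 259.2 rect [ 574.4 -183.6] [ 4.3 12. ] 10.6
yellow disc [484.2 -93.3] 20.8 tip [483.9 -93.5 100.5] ztop 101.7 rect [484.  -93.3] [16.4 16.2] 80.9
blue disc [602.4 -74.5] 21.3 tip [597.8 -68.3 258.2] ztop 259.6 rect [601.5 -77.6] [15.7 28.4] 30.2
C [ 548.83094279 -118.08985901]
red 69.26891750962056 -80.83777420746684
yellow 69.1955196621034 -80.99279206099516
blue 69.06996698295103 -80.86251325879627
[[ 0.59778963 -0.12671482  0.2066    ]] [[ 0.59778432 -0.1267167   0.20793624]]
```

View pics/crop3.png

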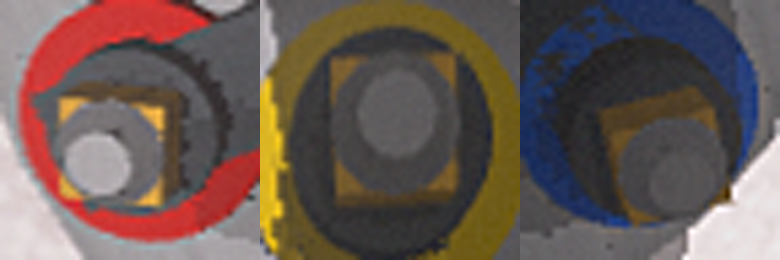

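The crops show red's square nearly aligned with the image (about 0–2°), yellow's about -1°, and blue's turned about 12–15°.

```bash
sed -i 's/q=P\[w\];/q=P[w];q=q[q[:,2]<.12];/' h.py; python3 - <<'E'
from h import *
c=load('w3');o=heads(c)
T=c['world_from_camera'];print(np.degrees(np.arctan2(T[1,0],T[0,0])))
E
```

```text
red disc [ 559.9 -186.5] 21.3 tip [ 560.1 -187.2   92.1] ztop 93.3 rect [ 560.2 -187.2] [16.4 16.5] 73.7
yellow disc [484.2 -93.3] 20.8 tip [483.9 -93.5 100.5] ztop 101.7 rect [484.  -93.3] [16.4 16.2] 80.9
blue disc [602.4 -74.5] 21.3 tip [603.1 -74.4  99.6] ztop 100.7 rect [603.2 -74.3] [16.9 16.5] 2.4
77.99366793367277
```

step_arm:
  deltas:
    - [-18,-30,-5,0,0,-2.1,-1]
    - [-19,-30,-10,0,0,-2.2,-1]
    - [0,0,0,0,0,0,-1]
    - [0,0,0,0,0,0,-1]
    - [0,0,-8,0,0,0,-1]

```text
clock: 5.0
tcp_pos: [0.5635, -0.1869, 0.1455]
orientation: [0.001, 0.14, 0.99, -0.0]
wrist_force: [0.2, -0.6, -2.2]
finger_gap: 0.0192
grip_force: 69.0
```

```bash
cat >> h.py <<'E'
def st():
    s=get_state();w,x,y,z=s['orientation'];n=np.degrees(np.arctan2(y,x));yaw=(2*n-90+90)%180-90
    print('t',s['clock'],'tcp',(s['tcp_pos']*1000).round(1),'yaw(180)',round(yaw%180,1),'F',s['wrist_force'].round(1),'M',s['ft_torque'].round(3),'q6',s['joint_pos'][5].round(2),'gap',round(s['finger_gap']*1000,1));return s
E
python3 -c "from h import *;st()"
```

```text
t 5.0 tcp [ 563.5 -186.9  145.5] yaw(180) 73.9 F [ 0.2 -0.6 -2.2] M [ 0.02  -0.103 -0.   ] q6 -0.17 gap 19.2
```

step_arm:
  deltas:
    - [-2.5,-0.9,0,0,0,0,-1]
    - [0,0,-6,0,0,0,-1]
    - [0,0,-6,0,0,0,-1]
    - [0,0,-3,0,0,0,-1]
    - [0,0,0,0,0,0,-1]

```text
clock: 5.5
tcp_pos: [0.5597, -0.1885, 0.1286]
orientation: [-0.0, 0.141, 0.99, 0.0]
wrist_force: [-0.9, 0.1, -1.1]
finger_gap: 0.0194
grip_force: 68.9
```

```bash
python3 -c "from h import *;st()"
```

```text
t 5.5 tcp [ 559.7 -188.5  128.6] yaw(180) 73.8 F [-0.9  0.1 -1.1] M [ 0.005 -0.089 -0.01 ] q6 -0.18 gap 19.4
```

step_arm:
  deltas:
    - [1,0.6,-2,0,0,0,-1]
    - [0,0,-3,0,0,0,-1]
    - [0,0,0,0,0,0,-1]

```text
clock: 5.8
tcp_pos: [0.5607, -0.1881, 0.1239]
orientation: [-0.0, 0.141, 0.99, 0.0]
wrist_force: [-0.4, 0.4, -1.5]
finger_gap: 0.0192
grip_force: 69.0
```

step_arm:
  deltas:
    - [0,0,0,0,0,0,-1]
    - [0,0,0,0,0,0,-1]

```text
clock: 6.0
tcp_pos: [0.561, -0.1883, 0.1244]
orientation: [0.0, 0.141, 0.99, 0.0]
wrist_force: [0.3, -0.2, -1.5]
finger_gap: 0.019
grip_force: 69.0
```

step_arm:
  deltas:
    - [0,0,-3,0,0,0,-1]
    - [0,0,0,0,0,0,-1]
    - [0,0,0,0,0,0,-1]

```text
clock: 6.3
tcp_pos: [0.5608, -0.1881, 0.1212]
orientation: [-0.0, 0.141, 0.99, 0.0]
wrist_force: [0.4, -0.2, -2.2]
finger_gap: 0.0193
grip_force: 69.0
```

step_arm:
  deltas:
    - [0,0,-2.5,0,0,0,-1]
    - [0,0,0,0,0,0,-1]
    - [0,0,0,0,0,0,-1]

```text
clock: 6.6
tcp_pos: [0.5609, -0.1882, 0.1188]
orientation: [-0.0, 0.141, 0.99, 0.0]
wrist_force: [-0.4, -0.7, -1.7]
finger_gap: 0.019
grip_force: 69.1
```

step_arm:
  deltas:
    - [0,0,-1.5,0,0,0,-1]
    - [0,0,0,0,0,0,-1]
    - [0,0,0,0,0,0,-1]

```text
clock: 6.9
tcp_pos: [0.5612, -0.1883, 0.1178]
orientation: [0.0, 0.141, 0.99, -0.0]
wrist_force: [0.3, -0.4, 0.2]
finger_gap: 0.0189
grip_force: 69.3
```

step_arm:
  deltas:
    - [0,0,-1,0,0,0,-1]
    - [0,0,0,0,0,-3,-1]
    - [0,0,0,0,0,0,-1]

```text
clock: 7.2
tcp_pos: [0.5613, -0.1884, 0.1168]
orientation: [0.001, 0.167, 0.986, -0.0]
wrist_force: [-0.5, -0.2, 2.9]
finger_gap: 0.0192
grip_force: 69.6
```

```bash
python3 -c "from h import *;st()"
```

```text
t 7.2 tcp [ 561.3 -188.4  116.8] yaw(180) 70.8 F [-0.5 -0.2  2.9] M [-0.007  0.009  0.013] q6 -0.12 gap 19.2
```

step_arm:
  deltas:
    - [0,0,0,0,0,-2,-1]
    - [0,0,0,0,0,0,-1]

```text
clock: 7.4
tcp_pos: [0.5612, -0.1883, 0.1167]
orientation: [0.0, 0.183, 0.983, -0.0]
wrist_force: [0.1, 0.1, 3.0]
finger_gap: 0.0196
grip_force: 69.7
```

```bash
python3 -c "from h import *;st()"
```

```text
t 7.4 tcp [ 561.2 -188.3  116.7] yaw(180) 68.9 F [0.1 0.1 3. ] M [-0.013 -0.006 -0.018] q6 -0.09 gap 19.6
```

step_arm:
  deltas:
    - [0,0,0,0,0,-2,-1]
    - [0,0,0,0,0,0,-1]

```text
clock: 7.6
tcp_pos: [0.5611, -0.1883, 0.1166]
orientation: [0.0, 0.2, 0.98, -0.0]
wrist_force: [0.2, 0.5, 3.2]
finger_gap: 0.0193
grip_force: 69.8
```

```bash
python3 -c "from h import *;st()"
```

```text
t 7.6 tcp [ 561.1 -188.3  116.6] yaw(180) 66.9 F [0.2 0.5 3.2] M [-0.021  0.028  0.031] q6 -0.06 gap 19.3
```

step_arm:
  deltas:
    - [0,0,0,0,0,-2,-1]
    - [0,0,0,0,0,0,-1]

```text
clock: 7.8
tcp_pos: [0.5611, -0.1883, 0.1165]
orientation: [0.0, 0.217, 0.976, -0.0]
wrist_force: [-0.2, 0.5, 3.7]
finger_gap: 0.0192
grip_force: 69.8
```

```bash
python3 -c "from h import *;st()"
```

```text
t 7.8 tcp [ 561.1 -188.3  116.5] yaw(180) 64.9 F [-0.2  0.5  3.7] M [-0.065 -0.056  0.065] q6 -0.02 gap 19.2
```

step_arm:
  deltas:
    - [0,0,0,0,0,-2,-1]
    - [0,0,0,0,0,0,-1]

```text
clock: 8.0
tcp_pos: [0.5611, -0.1883, 0.1165]
orientation: [0.0, 0.234, 0.972, -0.0]
wrist_force: [-0.8, -0.5, 3.7]
finger_gap: 0.0194
grip_force: 69.8
```

```bash
python3 -c "from h import *;st()"
```

```text
t 8.0 tcp [ 561.1 -188.3  116.5] yaw(180) 62.9 F [-0.8 -0.5  3.7] M [-0.067 -0.047  0.073] q6 0.01 gap 19.4
```

step_arm:
  deltas:
    - [0,0,0,0,0,-8.5,-1]
    - [0,0,0,0,0,-8.5,-1]
    - [0,0,0,0,0,-8.5,-1]
    - [0,0,0,0,0,-8.5,-1]
    - [0,0,0,0,0,-8.5,-1]

```text
clock: 8.5
tcp_pos: [0.561, -0.1883, 0.1165]
orientation: [0.0, 0.573, 0.82, -0.0]
wrist_force: [0.8, -0.0, 4.5]
finger_gap: 0.0193
grip_force: 69.8
```

```bash
python3 -c "from h import *;st()"
```

```text
t 8.5 tcp [ 561.  -188.3  116.5] yaw(180) 20.1 F [ 0.8 -0.   4.5] M [-0.054  0.028  0.146] q6 0.76 gap 19.3
```

step_arm:
  deltas:
    - [0,0,0,0,0,-8.5,-1]
    - [0,0,0,0,0,-8.5,-1]
    - [0,0,0,0,0,-8.5,-1]
    - [0,0,0,0,0,-8.5,-1]
    - [0,0,0,0,0,-4,-1]

```text
clock: 9.0
tcp_pos: [0.5609, -0.1884, 0.1164]
orientation: [0.0, 0.808, 0.589, -0.0]
wrist_force: [0.8, -1.2, 3.2]
finger_gap: 0.0193
grip_force: 69.8
```

step_arm:
  deltas:
    - [0,0,0,0,0,0,-1]

```text
clock: 9.1
tcp_pos: [0.5609, -0.1884, 0.1164]
orientation: [0.0, 0.807, 0.591, -0.0]
wrist_force: [0.3, -0.2, 3.9]
finger_gap: 0.0195
grip_force: 69.8
```

```bash
python3 -c "from h import *;st()"
```

```text
t 9.1 tcp [ 560.9 -188.4  116.4] yaw(180) 162.4 F [ 0.3 -0.2  3.9] M [-0.131  0.057  0.035] q6 1.42 gap 19.5
```

step_arm:
  deltas:
    - [0,0,0,0,0,-4,-1]
    - [0,0,0,0,0,-3,-1]
    - [0,0,0,0,0,0,-1]
    - [0,0,0,0,0,0,-1]

```text
clock: 9.5
tcp_pos: [0.5609, -0.1883, 0.1164]
orientation: [0.0, 0.841, 0.541, -0.0]
wrist_force: [-0.6, -0.2, 4.0]
finger_gap: 0.0193
grip_force: 69.8
```

```bash
python3 -c "from h import *;st()"
```

```text
t 9.5 tcp [ 560.9 -188.3  116.4] yaw(180) 155.5 F [-0.6 -0.2  4. ] M [-0.129  0.076  0.037] q6 1.54 gap 19.3
```

step_arm:
  deltas:
    - [0,0,0,0,0,4,-1]
    - [0,0,0,0,0,4,-1]
    - [0,0,8,0,0,0,-1]
    - [0,0,20,0,0,0,-1]
    - [0,0,25,0,0,0,-1]

```text
clock: 10.0
tcp_pos: [0.5593, -0.1872, 0.168]
orientation: [-0.002, 0.802, 0.597, -0.001]
wrist_force: [-0.4, -0.8, -1.7]
finger_gap: 0.0192
grip_force: 69.1
```

```bash
python3 -c "
from h import *;st();c=snap('wrist','w4');heads(c)"
```

```text
t 10.0 tcp [ 559.3 -187.2  168. ] yaw(180) 163.3 F [-0.4 -0.8 -1.7] M [ 0.053 -0.028  0.003] q6 1.4 gap 19.2
red disc [ 571.1 -185. ] 18.1 tip [ 561.3 -183.2   91.7] ztop 92.6 rect [ 562.3 -182.4] [ 7.1 15.3] 70.3
yellow disc [485.  -93.3] 21.3 tip [484.5 -93.2 100.3] ztop 101.5 rect [484.4 -93.2] [16.2 17. ] 79.9
blue disc [603.5 -74.2] 20.8 tip [603.3 -74.2  99.9] ztop 101.1 rect [603.6 -74.1] [16.9 16.3] 0.6
```

step_arm:
  deltas:
    - [-18.5,23.7,0,0,0,8.5,-1]
    - [-18.5,23.7,0,0,0,8.5,-1]
    - [-18.5,23.7,0,0,0,8.5,-1]
    - [-18.5,23.7,0,0,0,8.5,-1]
    - [0,0,0,0,0,8.5,-1]

```text
clock: 10.55
tcp_pos: [0.4832, -0.0901, 0.1685]
orientation: [-0.002, 0.528, 0.849, -0.0]
wrist_force: [0.3, 0.1, -1.6]
finger_gap: 0.0193
grip_force: 69.2
```

step_arm:
  deltas:
    - [0,0,0,0,0,8.5,-1]
    - [0,0,0,0,0,8.5,-1]
    - [0,0,0,0,0,8.5,-1]
    - [0,0,0,0,0,8.5,-1]
    - [0,0,0,0,0,8.5,-1]

```text
clock: 11.05
tcp_pos: [0.4862, -0.093, 0.1686]
orientation: [-0.001, 0.185, 0.983, 0.0]
wrist_force: [0.2, -0.6, -1.9]
finger_gap: 0.0193
grip_force: 69.2
```

step_arm:
  deltas:
    - [0,0,0,0,0,8.5,-1]
    - [0,0,0,0,0,8.5,-1]
    - [0,0,0,0,0,8.5,-1]
    - [0,0,0,0,0,8.5,-1]
    - [0,0,0,0,0,8.5,-1]

```text
clock: 11.55
tcp_pos: [0.4862, -0.093, 0.1686]
orientation: [-0.001, -0.183, 0.983, 0.001]
wrist_force: [-0.6, -0.2, -2.4]
finger_gap: 0.0192
grip_force: 69.2
```

step_arm:
  deltas:
    - [0,0,0,0,0,8.5,-1]
    - [0,0,0,0,0,8.5,-1]
    - [0,0,0,0,0,8.5,-1]
    - [0,0,0,0,0,8.5,-1]
    - [0,0,0,0,0,8.5,-1]

```text
clock: 12.05
tcp_pos: [0.4862, -0.093, 0.1686]
orientation: [-0.0, -0.527, 0.85, 0.001]
wrist_force: [-0.6, 0.2, -1.9]
finger_gap: 0.0192
grip_force: 69.2
```

step_arm:
  deltas:
    - [0,0,0,0,0,8.5,-1]
    - [0,0,0,0,0,4,-1]
    - [0,0,0,0,0,0,-1]
    - [0,0,0,0,0,0,-1]

```text
clock: 12.45
tcp_pos: [0.4865, -0.0932, 0.1689]
orientation: [-0.0, -0.614, 0.79, 0.001]
wrist_force: [-0.5, -0.2, -1.8]
finger_gap: 0.0195
grip_force: 69.2
```

```bash
python3 -c "
from h import *;s=st();c=snap('wrist','w5')
h=c['image'];P=depthpt(c,[(254,288)]);print(P)
t=snap('top','top5');heads(c)"
```

```text
t 12.45 tcp [486.5 -93.2 168.9] yaw(180) 165.7 F [-0.5 -0.2 -1.8] M [ 0.    -0.037  0.076] q6 -1.67 gap 19.5
[[ 0.4858721  -0.09366116  0.21047885]]
red disc [ 559.6 -187.1] 21.2 tip [ 559.7 -187.4   92.2] ztop 93.4 rect [ 560.3 -187.5] [16.8 17.8] 74.2
yellow disc [481.8 -95.6] 20.7 tip [483.1 -96.9  99.7] ztop 100.6 rect [483.3 -97.6] [ 8.5 16. ] 78.9
blue disc [592.7 -65.5] 16.6 tip [602.1 -73.9  99.8] ztop 100.8 rect [601.6 -73.5] [12.6 16.3] 4.5
```

View pics/w5.png

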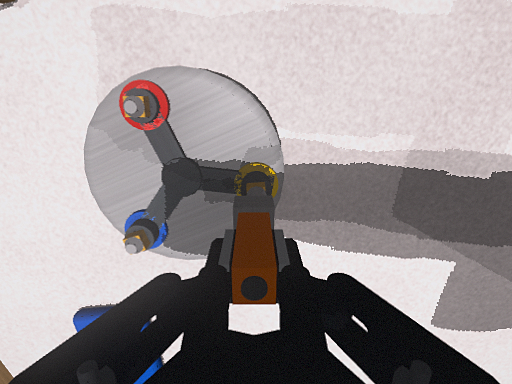

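The view shows red's square at (133,106), still lined up after its turn, and blue at (137,242). Yellow is just below the key at (257,185), and the bar's dot is at (254,288).

step_arm:
  deltas:
    - [-1.6,0.5,-12,0,0,4.5,-1]
    - [0,0,-12,0,0,0,-1]
    - [0,0,-5,0,0,0,-1]
    - [0,0,-4,0,0,0,-1]
    - [0,0,0,0,0,0,-1]

```text
clock: 13.05
tcp_pos: [0.4849, -0.0928, 0.1357]
orientation: [-0.0, -0.644, 0.765, 0.001]
wrist_force: [-0.6, 0.1, -1.7]
finger_gap: 0.0192
grip_force: 69.2
```

```bash
python3 -c "from h import *;st()"
```

```text
t 13.05 tcp [484.9 -92.8 135.7] yaw(180) 170.2 F [-0.6  0.1 -1.7] M [-0.031  0.056  0.007] q6 -1.75 gap 19.2
```

step_arm:
  deltas:
    - [0,0,-3,0,0,0,-1]
    - [0,0,0,0,0,0,-1]
    - [0,0,0,0,0,0,-1]

```text
clock: 13.35
tcp_pos: [0.4854, -0.0929, 0.1335]
orientation: [0.0, -0.645, 0.764, -0.0]
wrist_force: [-0.3, 0.5, -2.1]
finger_gap: 0.0193
grip_force: 69.2
```

```bash
python3 -c "from h import *;st()"
```

```text
t 13.35 tcp [485.4 -92.9 133.5] yaw(180) 170.3 F [-0.3  0.5 -2.1] M [ 0.029  0.053 -0.035] q6 -1.75 gap 19.3
```

step_arm:
  deltas:
    - [-0.5,0,-3,0,0,0,-1]
    - [0,0,0,0,0,0,-1]

```text
clock: 13.55
tcp_pos: [0.4847, -0.0929, 0.1301]
orientation: [-0.0, -0.645, 0.764, 0.0]
wrist_force: [-0.2, -0.4, -1.7]
finger_gap: 0.0192
grip_force: 69.3
```

step_arm:
  deltas:
    - [0,0,-3,0,0,0,-1]
    - [0,0,0,0,0,0,-1]

```text
clock: 13.75
tcp_pos: [0.4846, -0.0928, 0.127]
orientation: [-0.0, -0.645, 0.764, 0.0]
wrist_force: [-0.2, 0.0, -1.5]
finger_gap: 0.0195
grip_force: 69.3
```

step_arm:
  deltas:
    - [0,0,-2,0,0,0,-1]
    - [0,0,0,0,0,0,-1]
    - [0,0,0,0,0,0,-1]

```text
clock: 14.05
tcp_pos: [0.4852, -0.093, 0.1257]
orientation: [0.0, -0.645, 0.764, -0.0]
wrist_force: [0.5, -0.8, 2.4]
finger_gap: 0.0193
grip_force: 69.6
```

```bash
python3 -c "from h import *;st()"
```

```text
t 14.05 tcp [485.2 -93.  125.7] yaw(180) 170.3 F [ 0.5 -0.8  2.4] M [-0.043  0.088  0.003] q6 -1.75 gap 19.3
```

step_arm:
  deltas:
    - [0,0,-0.5,0,0,-5,-1]
    - [0,0,0,0,0,0,-1]

```text
clock: 14.25
tcp_pos: [0.4851, -0.093, 0.1252]
orientation: [0.0, -0.611, 0.792, -0.0]
wrist_force: [-0.1, -1.1, 2.2]
finger_gap: 0.0191
grip_force: 69.8
```

```bash
python3 -c "from h import *;st()"
```

```text
t 14.25 tcp [485.1 -93.  125.2] yaw(180) 165.3 F [-0.1 -1.1  2.2] M [-0.05   0.102  0.036] q6 -1.67 gap 19.1
```

step_arm:
  deltas:
    - [0,0,0,0,0,-2,-1]
    - [0,0,0,0,0,0,-1]

```text
clock: 14.45
tcp_pos: [0.4851, -0.093, 0.1252]
orientation: [0.0, -0.598, 0.802, -0.0]
wrist_force: [-0.0, 0.4, 3.5]
finger_gap: 0.0192
grip_force: 69.8
```

```bash
python3 -c "from h import *;st()"
```

```text
t 14.45 tcp [485.1 -93.  125.2] yaw(180) 163.4 F [-0.   0.4  3.5] M [-0.115  0.134 -0.02 ] q6 -1.63 gap 19.2
```

step_arm:
  deltas:
    - [0,0,0,0,0,-2,-1]
    - [0,0,0,0,0,0,-1]

```text
clock: 14.65
tcp_pos: [0.485, -0.093, 0.1251]
orientation: [0.0, -0.583, 0.812, -0.0]
wrist_force: [-0.9, -0.2, 2.9]
finger_gap: 0.0194
grip_force: 69.9
```

```bash
python3 -c "from h import *;st()"
```

```text
t 14.65 tcp [485.  -93.  125.1] yaw(180) 161.4 F [-0.9 -0.2  2.9] M [-0.075  0.131  0.034] q6 -1.6 gap 19.4
```

step_arm:
  deltas:
    - [0,0,0,0,0,-2,-1]
    - [0,0,0,0,0,0,-1]

```text
clock: 14.85
tcp_pos: [0.4849, -0.0929, 0.125]
orientation: [0.0, -0.569, 0.822, -0.0]
wrist_force: [-0.9, -0.8, 2.4]
finger_gap: 0.0191
grip_force: 69.9
```

```bash
python3 -c "from h import *;st()"
```

```text
t 14.85 tcp [484.9 -92.9 125. ] yaw(180) 159.4 F [-0.9 -0.8  2.4] M [-0.083  0.099  0.063] q6 -1.56 gap 19.1
```

step_arm:
  deltas:
    - [0,0,0,0,0,-2,-1]
    - [0,0,0,0,0,0,-1]

```text
clock: 15.05
tcp_pos: [0.4849, -0.0929, 0.125]
orientation: [0.0, -0.555, 0.832, -0.0]
wrist_force: [-0.8, -0.5, 3.1]
finger_gap: 0.0192
grip_force: 69.9
```

```bash
python3 -c "from h import *;st()"
```

```text
t 15.05 tcp [484.9 -92.9 125. ] yaw(180) 157.4 F [-0.8 -0.5  3.1] M [-0.107  0.094  0.029] q6 -1.53 gap 19.2
```

step_arm:
  deltas:
    - [0,0,0,0,0,-8.5,-1]
    - [0,0,0,0,0,-8.5,-1]
    - [0,0,0,0,0,-8.5,-1]
    - [0,0,0,0,0,-8.5,-1]
    - [0,0,0,0,0,-8.5,-1]

```text
clock: 15.55
tcp_pos: [0.485, -0.093, 0.125]
orientation: [0.0, -0.213, 0.977, -0.0]
wrist_force: [-0.0, -0.8, 4.0]
finger_gap: 0.0194
grip_force: 70.0
```

```bash
python3 -c "from h import *;st()"
```

```text
t 15.55 tcp [485. -93. 125.] yaw(180) 114.6 F [-0.  -0.8  4. ] M [-0.04   0.073  0.13 ] q6 -0.78 gap 19.4
```

step_arm:
  deltas:
    - [0,0,0,0,0,-8.5,-1]
    - [0,0,0,0,0,-8.5,-1]
    - [0,0,0,0,0,-8.5,-1]
    - [0,0,0,0,0,-8.5,-1]
    - [0,0,0,0,0,-8.5,-1]

```text
clock: 16.05
tcp_pos: [0.4851, -0.0931, 0.125]
orientation: [0.0, 0.156, 0.988, -0.0]
wrist_force: [-0.2, -0.5, 3.2]
finger_gap: 0.0194
grip_force: 70.1
```

```bash
python3 -c "from h import *;st()"
```

```text
t 16.05 tcp [485.1 -93.1 125. ] yaw(180) 72.1 F [-0.2 -0.5  3.2] M [-0.183  0.034  0.066] q6 -0.04 gap 19.4
```

step_arm:
  deltas:
    - [0,0,0,0,0,-8.5,-1]
    - [0,0,0,0,0,-8.5,-1]
    - [0,0,0,0,0,-8.5,-1]
    - [0,0,0,0,0,-8.5,-1]
    - [0,0,0,0,0,-8.5,-1]

```text
clock: 16.55
tcp_pos: [0.4851, -0.0931, 0.125]
orientation: [0.0, 0.503, 0.864, -0.0]
wrist_force: [0.2, 0.1, 3.5]
finger_gap: 0.0192
grip_force: 70.1
```

step_arm:
  deltas:
    - [0,0,0,0,0,-8.5,-1]
    - [0,0,0,0,0,-8.5,-1]
    - [0,0,0,0,0,-8.5,-1]
    - [0,0,0,0,0,-8.5,-1]
    - [0,0,0,0,0,0,-1]

```text
clock: 17.05
tcp_pos: [0.485, -0.0931, 0.125]
orientation: [0.0, 0.732, 0.681, -0.0]
wrist_force: [-1.1, -0.8, 3.3]
finger_gap: 0.0194
grip_force: 69.9
```

```bash
python3 -c "from h import *;st()"
```

```text
t 17.05 tcp [485.  -93.1 125. ] yaw(180) 175.9 F [-1.1 -0.8  3.3] M [-0.23   0.141  0.014] q6 1.29 gap 19.4
```

step_arm:
  deltas:
    - [0,0,0,0,0,-7,-1]
    - [0,0,0,0,0,-6.7,-1]
    - [0,0,0,0,0,0,-1]
    - [0,0,0,0,0,0,-1]

```text
clock: 17.45
tcp_pos: [0.4849, -0.093, 0.1249]
orientation: [0.0, 0.807, 0.591, 0.0]
wrist_force: [-0.6, -2.0, 3.7]
finger_gap: 0.0193
grip_force: 69.9
```

```bash
python3 -c "from h import *;st()"
```

```text
t 17.45 tcp [484.9 -93.  124.9] yaw(180) 162.4 F [-0.6 -2.   3.7] M [-0.265  0.091 -0.034] q6 1.53 gap 19.3
```

step_arm:
  deltas:
    - [0,0,0,0,0,4,-1]
    - [0,0,0,0,0,4,-1]
    - [0,0,8,0,0,0,-1]
    - [0,0,20,0,0,0,-1]
    - [0,0,15,0,0,0,-1]

```text
clock: 17.95
tcp_pos: [0.4842, -0.0924, 0.1681]
orientation: [-0.001, 0.765, 0.644, -0.0]
wrist_force: [-0.3, -0.8, -1.4]
finger_gap: 0.0194
grip_force: 69.3
```

```bash
python3 -c "
from h import *;st();c=snap('wrist','w6');heads(c);print(depthpt(c,[(254,288)]))"
```

```text
t 17.95 tcp [484.2 -92.4 168.1] yaw(180) 170.2 F [-0.3 -0.8 -1.4] M [-0.029 -0.012  0.017] q6 1.39 gap 19.4
red disc [ 559.6 -184.6] 22.0 tip [ 562.1 -184.1   91.8] ztop 92.8 rect [ 560.7 -185.8] [14.1 16.8] 75.9
yellow disc [484.6 -91.6] 20.6 tip [484.6 -86.6  96.5] ztop 97.4 rect [485.  -86.3] [13.7 26.7] 80.2
blue disc [601.8 -71.4] 21.2 tip [603.2 -73.6  99.7] ztop 100.8 rect [603.5 -74.1] [16.9 17.2] 4.2
[[ 0.48457687 -0.08943899  0.20933503]]
```

```bash
cat >> h.py <<'E'
def keytilt(c):
    v,u=np.mgrid[205:310,225:285];uv=np.c_[u.ravel(),v.ravel()].astype(float)
    p=cv2.undistortPoints(uv.reshape(-1,1,2),c['K'],np.array(c['dist_coeffs'],float)).reshape(-1,2)
    im=c['image'][205:310,225:285].reshape(-1,3).astype(int);z=c['z_map'][205:310,225:285].ravel().astype(float)
    h=cv2.cvtColor(c['image'][205:310,225:285],cv2.COLOR_RGB2HSV).reshape(-1,3)
    P=np.c_[p,np.ones(len(p))]*z[:,None]
    # camera tilted ~18.8deg about its x: tool-aligned axes
    a=np.radians(18.84);R=np.array([[1,0,0],[0,np.cos(a),-np.sin(a)],[0,np.sin(a),np.cos(a)]]) # approx, only differences matter
    Q=(P@R.T)*1000
    m=(h[:,1]>120)&(h[:,0]<20)
    q=Q[m];q=q[np.isfinite(q).all(1)]
    zt=np.percentile(q[:,2],5);top=q[q[:,2]<zt+3]
    f=q[(q[:,2]>zt+8)];A=np.c_[f[:,2],np.ones(len(f))]
    k=np.linalg.lstsq(A,f[:,1],rcond=None)[0]
    g=np.linalg.lstsq(np.c_[top[:,:2],np.ones(len(top))],top[:,2],rcond=None)[0]
    print('n',m.sum(),'top z',zt.round(1),'topmean',top.mean(0).round(1),'face slope deg',np.degrees(np.arctan(k[0])).round(2),'top slope',np.degrees(np.arctan(g[:2])).round(2))
E
python3 -c "
from h import *
for n in ('w3','w4','w5','w6'): keytilt(load(n))"
```

```text
n 3233 top z 125.9 topmean [-1.000e-01 -4.400e+00  1.248e+02] face slope deg -47.63 top slope [  0.77 -61.75]
n 3205 top z 125.8 topmean [-1.000e-01 -4.400e+00  1.242e+02] face slope deg -47.93 top slope [ -0.94 -68.12]
n 3245 top z 125.8 topmean [-1.000e-01 -4.300e+00  1.243e+02] face slope deg -47.43 top slope [ -0.47 -65.69]
n 3214 top z 125.8 topmean [ 1.000e-01 -4.500e+00  1.252e+02] face slope deg -47.64 top slope [  0.85 -56.04]
```

step_arm:
  deltas:
    - [30,4.5,0,0,0,8.5,-1]
    - [30,4.5,0,0,0,8.5,-1]
    - [30,4.5,0,0,0,8.5,-1]
    - [29,4.5,0,0,0,8.5,-1]
    - [0,0,0,0,0,8.5,-1]

```text
clock: 18.5
tcp_pos: [0.6066, -0.0742, 0.1662]
orientation: [0.0, 0.477, 0.879, 0.001]
wrist_force: [-0.5, -0.2, -1.4]
finger_gap: 0.0193
grip_force: 69.5
```

step_arm:
  deltas:
    - [0,0,0,0,0,8.5,-1]
    - [0,0,0,0,0,8.5,-1]
    - [0,0,0,0,0,8.5,-1]
    - [0,0,0,0,0,8.5,-1]
    - [0,0,0,0,0,8.5,-1]

```text
clock: 19.0
tcp_pos: [0.6031, -0.0745, 0.1667]
orientation: [-0.001, 0.126, 0.992, 0.0]
wrist_force: [0.4, 0.4, -1.6]
finger_gap: 0.0194
grip_force: 69.5
```

step_arm:
  deltas:
    - [0,0,0,0,0,8.5,-1]
    - [0,0,0,0,0,8.5,-1]
    - [0,0,0,0,0,2,-1]
    - [0,0,0,0,0,0,-1]
    - [0,0,0,0,0,0,-1]

```text
clock: 19.5
tcp_pos: [0.6034, -0.0746, 0.1671]
orientation: [-0.001, -0.035, 0.999, 0.0]
wrist_force: [0.5, -0.5, -1.2]
finger_gap: 0.019
grip_force: 69.5
```

```bash
python3 -c "
from h import *;st();c=snap('wrist','w7');heads(c);print(depthpt(c,[(254,288)]))"
```

```text
t 19.5 tcp [603.4 -74.6 167.1] yaw(180) 94.1 F [ 0.5 -0.5 -1.2] M [-0.049 -0.015 -0.033] q6 -0.33 gap 19.0
red disc [ 555.5 -188.9] 20.5 tip [ 559.9 -186.4   92.2] ztop 93.5 rect [ 560.4 -186.7] [16.8 17. ] 75.0
yellow disc [484.1 -93. ] 20.9 tip [483.9 -93.6 100.5] ztop 101.8 rect [483.8 -93.7] [16.9 16.2] 82.5
blue disc [598.  -70.2] 19.4 tip [598.1 -74.6  98.2] ztop 99.1 rect [595.  -74.3] [10.9 15.7] 1.6
[[ 0.60145626 -0.07331853  0.20868633]]
```

step_arm:
  deltas:
    - [1,-0.5,-12,0,0,-1.6,-1]
    - [0,0,-12,0,0,0,-1]
    - [0,0,-5,0,0,0,-1]
    - [0,0,-3,0,0,0,-1]
    - [0,0,0,0,0,0,-1]

```text
clock: 20.05
tcp_pos: [0.6043, -0.0753, 0.135]
orientation: [-0.001, -0.022, 1.0, 0.0]
wrist_force: [-1.1, 0.1, -2.1]
finger_gap: 0.0192
grip_force: 69.5
```

```bash
python3 -c "from h import *;st()"
```

```text
t 20.05 tcp [604.3 -75.3 135. ] yaw(180) 92.5 F [-1.1  0.1 -2.1] M [-0.036  0.039 -0.028] q6 -0.3 gap 19.2
```

step_arm:
  deltas:
    - [0,0,-3,0,0,0,-1]
    - [0,0,0,0,0,0,-1]
    - [0,0,0,0,0,0,-1]

```text
clock: 20.35
tcp_pos: [0.6049, -0.0754, 0.1331]
orientation: [0.0, -0.022, 1.0, -0.0]
wrist_force: [0.3, 0.5, -1.7]
finger_gap: 0.0194
grip_force: 69.5
```

```bash
python3 -c "from h import *;st()"
```

```text
t 20.35 tcp [604.9 -75.4 133.1] yaw(180) 92.5 F [ 0.3  0.5 -1.7] M [-0.045 -0.022  0.036] q6 -0.3 gap 19.4
```

step_arm:
  deltas:
    - [-0.6,0.4,-3,0,0,0,-1]
    - [0,0,0,0,0,0,-1]

```text
clock: 20.55
tcp_pos: [0.604, -0.0749, 0.1295]
orientation: [-0.0, -0.022, 1.0, 0.0]
wrist_force: [1.0, 0.9, -2.0]
finger_gap: 0.0189
grip_force: 69.5
```

step_arm:
  deltas:
    - [0,0,-3,0,0,0,-1]
    - [0,0,0,0,0,0,-1]

```text
clock: 20.75
tcp_pos: [0.604, -0.0749, 0.1264]
orientation: [-0.0, -0.022, 1.0, 0.0]
wrist_force: [-0.4, -0.2, -0.9]
finger_gap: 0.0189
grip_force: 69.5
```

step_arm:
  deltas:
    - [0,0,-2,0,0,0,-1]
    - [0,0,0,0,0,0,-1]
    - [0,0,0,0,0,0,-1]

```text
clock: 21.05
tcp_pos: [0.6046, -0.0751, 0.1253]
orientation: [0.001, -0.022, 1.0, -0.0]
wrist_force: [0.8, -0.1, 1.5]
finger_gap: 0.0191
grip_force: 69.7
```

```bash
python3 -c "from h import *;st()"
```

```text
t 21.05 tcp [604.6 -75.1 125.3] yaw(180) 92.5 F [ 0.8 -0.1  1.5] M [ 0.044  0.012 -0.014] q6 -0.3 gap 19.1
```

step_arm:
  deltas:
    - [0,0,-0.5,0,0,-5,-1]
    - [0,0,0,0,0,0,-1]

```text
clock: 21.25
tcp_pos: [0.6046, -0.0751, 0.1249]
orientation: [0.001, 0.022, 1.0, -0.0]
wrist_force: [-0.7, 0.8, 2.5]
finger_gap: 0.0192
grip_force: 69.8
```

```bash
python3 -c "from h import *;st()"
```

```text
t 21.25 tcp [604.6 -75.1 124.9] yaw(180) 87.5 F [-0.7  0.8  2.5] M [ 0.011 -0.004  0.002] q6 -0.21 gap 19.2
```

step_arm:
  deltas:
    - [0,0,0,0,0,-2,-1]
    - [0,0,0,0,0,0,-1]

```text
clock: 21.45
tcp_pos: [0.6046, -0.0751, 0.1248]
orientation: [0.0, 0.038, 0.999, -0.0]
wrist_force: [-0.5, 1.6, 2.1]
finger_gap: 0.0195
grip_force: 69.9
```

```bash
python3 -c "from h import *;st()"
```

```text
t 21.45 tcp [604.6 -75.1 124.8] yaw(180) 85.6 F [-0.5  1.6  2.1] M [-0.015 -0.019 -0.014] q6 -0.18 gap 19.5
```

step_arm:
  deltas:
    - [0,0,0,0,0,-2,-1]
    - [0,0,0,0,0,0,-1]

```text
clock: 21.65
tcp_pos: [0.6045, -0.0751, 0.1247]
orientation: [0.0, 0.056, 0.998, -0.0]
wrist_force: [-0.5, 0.6, 2.8]
finger_gap: 0.0193
grip_force: 70.1
```

```bash
python3 -c "from h import *;st()"
```

```text
t 21.65 tcp [604.5 -75.1 124.7] yaw(180) 83.6 F [-0.5  0.6  2.8] M [-0.04 -0.08  0.09] q6 -0.14 gap 19.3
```

step_arm:
  deltas:
    - [0,0,0,0,0,-2,-1]
    - [0,0,0,0,0,0,-1]

```text
clock: 21.85
tcp_pos: [0.6044, -0.075, 0.1246]
orientation: [0.0, 0.073, 0.997, -0.0]
wrist_force: [0.0, 0.1, 3.6]
finger_gap: 0.0194
grip_force: 70.1
```

```bash
python3 -c "from h import *;st()"
```

```text
t 21.85 tcp [604.4 -75.  124.6] yaw(180) 81.6 F [0.  0.1 3.6] M [-0.008  0.016  0.071] q6 -0.11 gap 19.4
```

step_arm:
  deltas:
    - [0,0,0,0,0,-2,-1]
    - [0,0,0,0,0,0,-1]

```text
clock: 22.05
tcp_pos: [0.6044, -0.075, 0.1245]
orientation: [0.0, 0.091, 0.996, -0.0]
wrist_force: [0.4, -0.4, 2.3]
finger_gap: 0.0193
grip_force: 70.1
```

```bash
python3 -c "from h import *;st()"
```

```text
t 22.05 tcp [604.4 -75.  124.5] yaw(180) 79.6 F [ 0.4 -0.4  2.3] M [-0.027 -0.053  0.029] q6 -0.07 gap 19.3
```

step_arm:
  deltas:
    - [0,0,0,0,0,-8.5,-1]
    - [0,0,0,0,0,-8.5,-1]
    - [0,0,0,0,0,-8.5,-1]
    - [0,0,0,0,0,-8.5,-1]
    - [0,0,0,0,0,-8.5,-1]

```text
clock: 22.55
tcp_pos: [0.6044, -0.0751, 0.1245]
orientation: [0.0, 0.448, 0.894, -0.0]
wrist_force: [-1.0, 0.0, 2.4]
finger_gap: 0.0192
grip_force: 70.2
```

step_arm:
  deltas:
    - [0,0,0,0,0,-8.5,-1]
    - [0,0,0,0,0,-8.5,-1]
    - [0,0,0,0,0,-8.5,-1]
    - [0,0,0,0,0,-8.5,-1]
    - [0,0,0,0,0,0,-1]

```text
clock: 23.05
tcp_pos: [0.6042, -0.0751, 0.1245]
orientation: [0.0, 0.688, 0.726, -0.0]
wrist_force: [-0.5, -1.2, 3.1]
finger_gap: 0.0193
grip_force: 70.1
```

```bash
python3 -c "from h import *;st()"
```

```text
t 23.05 tcp [604.2 -75.1 124.5] yaw(180) 3.1 F [-0.5 -1.2  3.1] M [-0.087  0.032  0.069] q6 1.26 gap 19.3
```

step_arm:
  deltas:
    - [0,0,0,0,0,-5,-1]
    - [0,0,0,0,0,-4.6,-1]
    - [0,0,0,0,0,0,-1]
    - [0,0,0,0,0,0,-1]

```text
clock: 23.45
tcp_pos: [0.6042, -0.0751, 0.1244]
orientation: [0.0, 0.745, 0.667, 0.0]
wrist_force: [0.2, -0.9, 3.7]
finger_gap: 0.0193
grip_force: 70.1
```

```bash
python3 -c "from h import *;st()"
```

```text
t 23.45 tcp [604.2 -75.1 124.4] yaw(180) 173.7 F [ 0.2 -0.9  3.7] M [-0.163  0.032  0.033] q6 1.43 gap 19.3
```

step_arm:
  deltas:
    - [0,0,0,0,0,4,-1]
    - [0,0,0,0,0,4,-1]
    - [0,0,8,0,0,0,-1]
    - [0,0,20,0,0,0,-1]
    - [0,0,15,0,0,8,-1]

```text
clock: 23.95
tcp_pos: [0.6035, -0.0747, 0.1674]
orientation: [-0.001, 0.646, 0.764, -0.0]
wrist_force: [0.8, -0.4, -0.8]
finger_gap: 0.0194
grip_force: 69.5
```

step_arm:
  deltas:
    - [0,-10,0,0,0,8.5,-1]
    - [0,-20,0,0,0,8.5,-1]
    - [0,-20,0,0,0,8.5,-1]
    - [0,-5,0,0,0,8.5,-1]
    - [0,0,0,0,0,8.5,-1]

```text
clock: 24.45
tcp_pos: [0.6036, -0.1309, 0.1667]
orientation: [-0.001, 0.324, 0.946, 0.0]
wrist_force: [0.1, 0.1, -2.0]
finger_gap: 0.0192
grip_force: 69.5
```

step_arm:
  deltas:
    - [0,0,0,0,0,8.5,-1]
    - [0,0,0,0,0,8.5,-1]
    - [0,0,0,0,0,8.5,-1]
    - [0,0,0,0,0,0,-1]
    - [0,0,0,0,0,0,-1]

```text
clock: 24.95
tcp_pos: [0.6039, -0.1298, 0.167]
orientation: [-0.001, 0.111, 0.994, 0.0]
wrist_force: [0.4, 0.1, -1.7]
finger_gap: 0.019
grip_force: 69.5
```

```bash
python3 -c "
from h import *;st();c=snap('wrist','w8');heads(c);print('before');heads(load('w3'));keytilt(c)"
```

```text
t 24.95 tcp [ 603.9 -129.8  167. ] yaw(180) 77.2 F [ 0.4  0.1 -1.7] M [-0.019 -0.008 -0.003] q6 -0.12 gap 19.0
red disc [ 560.  -186.4] 21.3 tip [ 560.1 -187.2   92.2] ztop 93.2 rect [ 560.4 -187.5] [16.7 16.7] 74.7
yellow disc [484.2 -93.2] 20.8 tip [483.8 -93.5 100.7] ztop 102.0 rect [483.9 -93.4] [16.2 16.3] 82.6
blue disc [604. -79.] 19.8 tip [603.3 -74.4  99.7] ztop 100.8 rect [603.3 -74.3] [16.7 16.8] 2.4
before
red disc [ 559.9 -186.5] 21.3 tip [ 560.1 -187.2   92.1] ztop 93.3 rect [ 560.2 -187.2] [16.4 16.5] 73.7
yellow disc [484.2 -93.3] 20.8 tip [483.9 -93.5 100.5] ztop 101.7 rect [484.  -93.3] [16.4 16.2] 80.9
blue disc [602.4 -74.5] 21.3 tip [603.1 -74.4  99.6] ztop 100.7 rect [603.2 -74.3] [16.9 16.5] 2.4
n 3231 top z 125.8 topmean [ -0.   -4.5 124.7] face slope deg -47.48 top slope [ -2.74 -64.33]
```

step_arm:
  deltas:
    - [-12,20,0,0,0,0,-1]
    - [-12,40,0,0,0,0,-1]
    - [-12,40,0,0,0,0,-1]
    - [-12,40,0,0,0,0,-1]
    - [-12,40,0,0,0,0,-1]

```text
clock: 25.5
tcp_pos: [0.5435, 0.0514, 0.1674]
orientation: [0.0, 0.111, 0.994, 0.0]
wrist_force: [0.6, -0.4, -2.0]
finger_gap: 0.0191
grip_force: 69.4
```

step_arm:
  deltas:
    - [-12,40,0,0,0,0,-1]
    - [-12,40,0,0,0,0,-1]
    - [-12,40,0,0,0,0,-1]
    - [-12,40,0,0,0,0,-1]
    - [-12,40,-10,0,0,0,-1]

```text
clock: 26.0
tcp_pos: [0.4844, 0.2519, 0.1587]
orientation: [0.001, 0.111, 0.994, 0.001]
wrist_force: [0.1, 0.6, -1.2]
finger_gap: 0.0194
grip_force: 69.4
```

step_arm:
  deltas:
    - [-4,20,-30,0,0,0,-1]
    - [0,0,-30,0,0,0,-1]
    - [0,0,-20,0,0,0,-1]
    - [0,0,0,0,0,0,-1]
    - [0,0,0,0,0,0,-1]

```text
clock: 26.5
tcp_pos: [0.4801, 0.27, 0.0775]
orientation: [-0.0, 0.11, 0.994, -0.0]
wrist_force: [0.5, -0.9, -1.0]
finger_gap: 0.0192
grip_force: 69.5
```

```bash
python3 -c "
from h import *;st();c=snap('wrist','w9')
h=cv2.cvtColor(c['image'],cv2.COLOR_RGB2HSV)
m=cv2.inRange(h,(5,90,30),(22,255,255))
for k in cv2.findContours(m,0,2)[0]:
  if cv2.contourArea(k)>300:
    p=onplane(c,cv2.convexHull(k).reshape(-1,2),.006);print(cv2.minEnclosingCircle((p[:,:2]*1000).astype(np.float32)))
w=load('w1');h=cv2.cvtColor(w['image'],cv2.COLOR_RGB2HSV)
m=cv2.inRange(h,(5,90,30),(22,255,255))
for k in cv2.findContours(m,0,2)[0]:
  if cv2.contourArea(k)>300:
    p=onplane(w,cv2.convexHull(k).reshape(-1,2),.006);print('w1',cv2.minEnclosingCircle((p[:,:2]*1000).astype(np.float32)))
"
```

```text
t 26.5 tcp [480.1 270.   77.5] yaw(180) 77.3 F [ 0.5 -0.9 -1. ] M [ 0.023 -0.04  -0.018] q6 0.59 gap 19.2
((539.2905883789062, 258.32666015625), 50.96474075317383)
((479.3257141113281, 269.860595703125), 47.3680305480957)
((504.16998291015625, 403.00921630859375), 48.32146453857422)
((410.31573486328125, 466.03717041015625), 38.96802520751953)
((385.2145080566406, 398.6163330078125), 24.799949645996094)
w1 ((479.4913330078125, 269.6690673828125), 47.361053466796875)
w1 ((504.834228515625, 403.8645324707031), 47.567623138427734)
w1 ((402.89404296875, 492.8880920410156), 47.776432037353516)
```

step_arm:
  deltas:
    - [0,0,-20,0,0,0,-1]
    - [0,0,-7,0,0,0,-1]
    - [0,0,-1.5,0,0,0,-1]
    - [0,0,0,0,0,0,-1]

```text
clock: 26.95
tcp_pos: [0.4806, 0.27, 0.0495]
orientation: [0.0, 0.11, 0.994, 0.0]
wrist_force: [0.5, 0.3, -1.5]
finger_gap: 0.0192
grip_force: 69.5
```

step_arm:
  deltas:
    - [0,0,-1,0,0,0,-1]
    - [0,0,0,0,0,0,-1]

```text
clock: 27.15
tcp_pos: [0.4807, 0.2701, 0.0484]
orientation: [0.0, 0.11, 0.994, 0.0]
wrist_force: [0.6, -0.4, -1.0]
finger_gap: 0.0194
grip_force: 69.5
```

```bash
python3 -c "from h import *;st()"
```

```text
t 27.15 tcp [480.7 270.1  48.4] yaw(180) 77.4 F [ 0.6 -0.4 -1. ] M [-0.039 -0.062  0.017] q6 0.59 gap 19.4
```

step_arm:
  deltas:
    - [0,0,-0.6,0,0,0,-1]
    - [0,0,0,0,0,0,-1]
    - [0,0,0,0,0,0,-1]

```text
clock: 27.45
tcp_pos: [0.4806, 0.2702, 0.0478]
orientation: [0.0, 0.11, 0.994, 0.0]
wrist_force: [-0.8, -1.8, 2.9]
finger_gap: 0.0193
grip_force: 70.0
```

step_arm:
  deltas:
    - [0,0,-0.4,0,0,0,-1]
    - [0,0,0,0,0,0,-1]
    - [0,0,0,0,0,0,-1]

```text
clock: 27.75
tcp_pos: [0.4806, 0.2701, 0.0478]
orientation: [0.001, 0.11, 0.994, 0.0]
wrist_force: [-1.2, -0.7, 5.7]
finger_gap: 0.0194
grip_force: 70.6
```

step_arm:
  deltas:
    - [0,0,0.4,0,0,0,-1]
    - [0,0,0,0,0,0,-0.3]
    - [0,0,0,0,0,0,0]
    - [0,0,0,0,0,0,1]
    - [0,0,0,0,0,0,1]

```text
clock: 28.25
tcp_pos: [0.4801, 0.27, 0.047]
orientation: [-0.0, 0.11, 0.994, -0.0]
wrist_force: [-0.1, -0.6, 0.5]
finger_gap: 0.0702
grip_force: 0.0
```

step_arm:
  deltas:
    - [0,0,0,0,0,0,1]
    - [0,0,0,0,0,0,1]
    - [0,0,0,0,0,0,1]
    - [0,0,0,0,0,0,1]

```text
clock: 28.65
tcp_pos: [0.4802, 0.27, 0.0472]
orientation: [0.0, 0.11, 0.994, 0.0]
wrist_force: [-0.8, 0.3, 0.7]
finger_gap: 0.0854
grip_force: 0.0
```

step_arm:
  deltas:
    - [0,0,20,0,0,0,1]
    - [0,0,35,0,0,0,1]
    - [0,0,45,0,0,0,1]
    - [0,0,45,0,0,0,1]
    - [0,0,0,0,0,0,1]

```text
clock: 29.15
tcp_pos: [0.4837, 0.2714, 0.1991]
orientation: [0.005, 0.11, 0.994, 0.003]
wrist_force: [0.3, 0.7, -0.2]
finger_gap: 0.0854
grip_force: 0.0
```

```bash
python3 -c "from h import *;st();snap('wrist','w10');snap('side','s10')"
```

```text
t 29.15 tcp [483.7 271.4 199.1] yaw(180) 77.4 F [ 0.3  0.7 -0.2] M [ 0.014 -0.036 -0.005] q6 0.59 gap 85.4
```

View pics/w10.png

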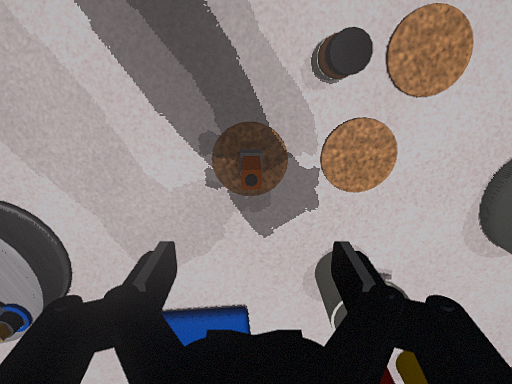

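The key stands upright at the middle of its coaster at (250,160), with the gripper open and clear above it.

```bash
python3 -c "from h import *;print(hand_in())"
```

```text
the job is handed in; nothing more can be done
None
```

I turned red one quarter turn clockwise, yellow two and blue one, in that order, each within about 2° by camera; contact forces stayed near 7 N or less, the key is upright on its coaster and released, and the job was handed in at about 29 s (no verdict came back).

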